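# Stack the hub collars and hold the bore probe in the post

## Task

Fit the hub on the bench: lower the brass bushing down its hollow post until fully home on the blue base, then the steel collar fully home on top of the bushing, without letting either drop. Then take the orange-handled probe out of the wooden block and lower its stem upright down the middle of the post's bore, never touching the hub with it, until the red band is level with the mouth. Finish while holding the probe still there, centred and hanging free in the gripper; leave the black worn bushing and everything else where they are.

Things in the scene. Friction and masses are not known exactly. Their poses are not given: they have to be found in the camera images.
- hub: Fixed hub: blue base 90 x 90 x 30 mm (four low bolt heads at its corners) with an upright hollow aluminium post at its centre. Post: outer diameter 36 mm, 52 mm tall above the base, the last 7 mm tapering to 32 mm; top 82 mm above the bench. Bore 29 mm wide, narrowing to 25 mm at the mouth, floor 76 mm below the mouth. Origin: centre of the underside, z up along the post.
- hub_seat (a point): Point on the post's axis at the level of the base's top face (30 mm above the bench), where the first ring seats; z up.
- hub_mouth (a point): Centre of the bore's mouth, at the top of the post, 52 mm above hub_seat; z up.
- brass_bushing: Brass ring, outer diameter 58 mm, hole 41 mm, 22 mm tall, 0.14 kg (may vary by 30 %), lying flat on the bench. Origin: centre of its underside, z along its axis. Both ends are alike.
- steel_collar: Bright steel ring, outer diameter 58 mm, hole 41 mm, 18 mm tall, 0.12 kg (may vary by 30 %), lying flat on the bench. Origin: centre of its underside, z along its axis. Both ends are alike.
- tool_block: Fixed pale wooden block, 70 x 100 x 80 mm (x, y, z), in which the probe stands. The probe's hole is at the centre of its top, 12 mm in diameter, 74 mm deep; three empty 8 mm holes lie in a row 35 mm to its -y side. Origin: centre of its underside.
- probe: Loose bore probe, 130 mm long, 0.1 kg, upright in the block. From the tip: steel stem 8 mm in diameter, 70 mm long; dark flange 28 mm in diameter, 6 mm thick, resting on the block's top; round orange handle 22 mm in diameter from 76 to 130 mm. Origin: centre of the tip, z up along the stem; at the start 10 mm above the bench.
- probe_tip (a point): Centre of the stem's lower end.
- probe_band (a point): Middle of the 6 mm tall red band round the stem, 40 mm above the tip.
- probe_grip (a point): Middle of the probe's handle, on its axis, 105 mm above the tip; grip here with the tool pointing down.
- worn_bushing: Black plastic ring, outer diameter 58 mm, hole 41 mm, 20 mm tall: not wanted, leave it alone. Origin: centre of its underside.
- screwdriver: Loose screwdriver lying on the bench, about 200 mm long; bystander.
- wrench: Loose open-ended wrench lying on the bench; bystander.
- paint_can: Paint can, 100 mm in diameter, 115 mm tall, origin under its centre; bystander.
- glue_jar: Small jar, 64 mm in diameter, 70 mm tall, origin under its centre; bystander.
- parts_tray: Black open tray 130 x 190 x 35 mm with nuts and a steel ball, origin under its centre; bystander.
Things that resemble listed ones, but are neither listed nor needed, are in the scene too. Several things look just like the brass_bushing: the one meant starts farthest to the robot's right. Of the things that look like the steel_collar, the middle-sized one is meant.

How it is judged:
By the outcome, as a careful person would: the job done as asked, in the order asked, and still so for the second after the job is handed in, while the arm keeps its last pose, push and grip.
It also fails if it takes over 67 s, if anything falls off the work surface, if the arm or the gripper's body presses on something with over 40 N, if the wrist force passes 120 N, or if a joint passes its speed limit or range.

## Robot

A 7-joint arm with a two-finger parallel gripper is mounted at the origin on the work surface. World frame = base frame: x ahead of the robot, y to its left, z up, the work surface at z = 0. Lengths are in m, angles in rad, forces in N, time in s.
With the tool pointing down it reaches from about 0.425 to 0.875 m from the base axis. Payload 4.7 kg.
Tool frame: the origin (TCP) lies between the finger pads, 19 mm behind the fingertips; this is the grasp point; z points along the fingers, y is the line along which they close (so a half turn about z gives the same grasp; the last joint's range is limited). The gripper opens to 87 mm and grips with 3 to 60 N. Pads are 19 mm wide; open, the fingers measure 117 mm over their backs; the gripper's body (75 mm by 190 mm) begins 51 mm behind the grasp point.
Start: joints at [0.014, 0.321, -0.07, 1.45, 0.023, 1.371, -0.057], TCP at [0.65, -0, 0.241] pointing down, gripper open.
Joint ranges: [-2.86, 2.86], [-0.3, 2.09], [-1.38, 1.24], [0.06, 2.45], [-1.56, 4.7], [0.09, 2.05], [-2.69, 2.69]. Speed limits (rad/s): [2.57, 2.57, 3.14, 3.14, 3.14, 3.14, 3.14].

## Interface

Orientations are given as a rotation vector (axis times angle).
In Python, from rig import robot gives the robot as it stands. The module is installed in compiled form; this text tells all that it offers.
- The arm moves only by the tool arm_command, never from a script. Its argument "steps" is a list that holds one entry, the list of rows, each a list of 6 numbers: the shift along the tool's x, y, z normalised to -1 to 1, where 1 is 100 mm, then the turn, a rotation vector about the tool's x, y, z normalised to -1 to 1, where 1 is 5 degrees. In form: [[[x, y, z, ax, ay, az], ...]]. A call has 1 to 5 rows; each row shifts and turns the commanded pose from where the row before left it, along the tool's axes as they then stand; what a row does not reach is not made up. A row lasts 1/10 s, in which the tool goes at most 50 mm and 8.59 degrees, less where a joint would pass 70% of its speed; a pose out of reach is approached as far as the arm can. A call with a number of a shift or a turn outside -1 to 1 is refused whole. A call with a gripper value outside its range is refused whole. "hand" is the opening, from -1 (shut) to 1 (fully open), set as the call begins (left out, the last holds). The fingers move at their own pace and stop on an object; the grip force is fixed at half the most. Time passes only in rows, so rows that do not move let the fingers close. It gives the time, the measured TCP pose, the force, the opening and the grip force at its end, in the units of the state.
- robot.get_state(): the state, without advancing time (a new reading comes with each control period).
- robot.snapshot(name): name is "scene" or "side" or "wrist"; returns a dict with "img" (480x640x3 uint8, red, green, blue), "fov_y" (degrees; the focal length in pixels is half the picture's height over the tangent of half this angle, whatever the lens; pixels are square), "cx", "cy" (the principal point, pixels), "rvec" (rotation vector, rad) and "tvec" (3), from world to camera coordinates, as OpenCV has them. Camera axes: x right, y down, z forward; pixel columns grow to the right and rows downward; lengths in m; the calibration is good to about 2 mm. A picture is of the moment at which its call begins. There is no depth.
- robot.finish_job(): hands the job in; it is judged then, once.
The state is a dict: "time_s": time; "joint_positions": joint angles; "qvel": joint speeds; "tau": joint torques, N m; "eef_pos": TCP position; "tcp_rot": TCP orientation; "wrist_force": force on the tool from outside, world axes, zero at the start; "moment": the same for the moment, N m; "opening": opening from 0.0 (shut) to 1.0 (fully open); "finger_force": force on a finger pad.
Only numpy, scipy, OpenCV 4.12 (cv2) and the standard library are available. Lean on these libraries where they do the work, as an engineer would, in place of code of your own. Each camera call takes 0.05 s, during which the arm holds its last target. There are 200 camera calls.

## Working session

There is one attempt and no reset: what is moved stays moved. The work goes in short steps, Python scripts to look and compute and a tool call to move; the robot and the scene stay as the last step left them, time stands still between calls to the robot, and variables do not carry over. Pictures are saved under pics/ and viewed, at most 10 in all, crops included, and the job is handed in when it is done.

Besides the shell and the picture viewer there is one more tool, called after ">>>" as name([rows], argument=value, ...), one row to a line, values as JSON. arm_command: Moves the arm, as the interface text tells. Its arguments: {"type":"object","properties":{"steps":{"type":"array"},"hand":{"type":"number"}},"required":["steps"]}

```bash
mkdir -p pics; cat > h.py <<'E'
import numpy as np, cv2
from rig import robot
def snap(name, fn=None):
    s=robot.snapshot(name)
    if fn: cv2.imwrite('pics/'+fn, s['img'][:,:,::-1])
    return s
def cam(s):
    R=cv2.Rodrigues(np.array(s['rvec'],float))[0]; t=np.array(s['tvec'],float).ravel()
    return R,t,240/np.tan(np.radians(s['fov_y'])/2)
def ray(s,u,v,z):
    R,t,f=cam(s); d=R.T@np.array([(u-s['cx'])/f,(v-s['cy'])/f,1]); c=-R.T@t
    return c+d*(z-c[2])/d[2]
def proj(s,p):
    R,t,f=cam(s); q=R@np.array(p)+t; return np.array([s['cx']+f*q[0]/q[2], s['cy']+f*q[1]/q[2]])
E
python3 - <<'E'
from h import *
a=snap('scene','a.png'); b=snap('side','b.png'); c=snap('wrist','c.png')
for s in(a,b,c):
    R,t,f=cam(s);print(-R.T@t,f,s['cx'],s['cy'],R[2])
print(robot.get_state())
E
```

```text
[1.22078966 0.72234742 0.89634118] 519.7243158436199 316.4169121624096 230.9205323099013 [-0.51357677 -0.56582981 -0.64503917]
[-0.12698805  0.96694738  0.95529332] 514.7513003929813 314.63072139294945 242.88116305321557 [ 0.49256356 -0.64765775 -0.58130936]
[0.64919097 0.0795663  0.38251458] 356.0748708421957 320.6813672473692 232.15752102733563 [-0.00246908 -0.29090361 -0.95674918]
{'time_s': 0.15, 'joint_positions': array([ 0.01409347,  0.3216321 , -0.07006329,  1.45140397,  0.0226333 ,
        1.37082787, -0.05688647]), 'qvel': array([ 7.25135188e-04, -1.87454468e-03,  2.57664738e-04, -5.04143604e-03,
       -4.66663019e-04, -2.01935390e-03, -2.83197756e-05]), 'tau': array([ 2.16972071e-04, -4.91794288e+01, -4.04079035e-01, -3.12878716e+01,
       -6.39387709e-02,  4.04033612e-02,  9.90178205e-05]), 'eef_pos': array([ 6.49595525e-01, -6.59683847e-05,  2.40421377e-01]), 'tcp_rot': array([-2.22073065e+00, -2.22079930e+00,  1.78607703e-03]), 'wrist_force': array([-0.86180533,  0.57897906,  0.66512146]), 'moment': array([-0.00372216, -0.06781839,  0.03050326]), 'finger_force': 0.0, 'opening': 0.9983862524035545}
```

View pics/a.png

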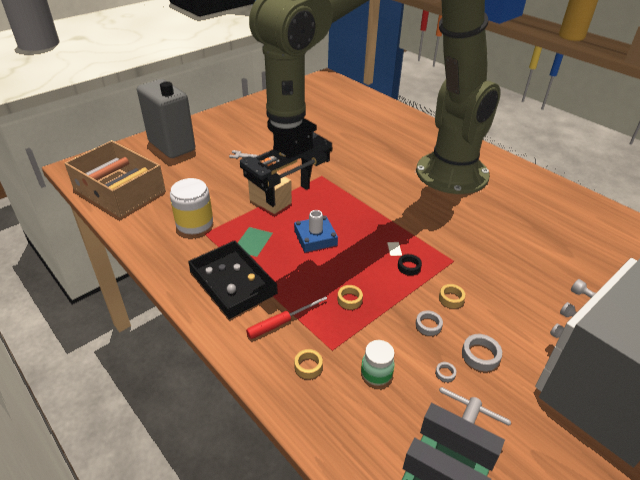

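View pics/b.png

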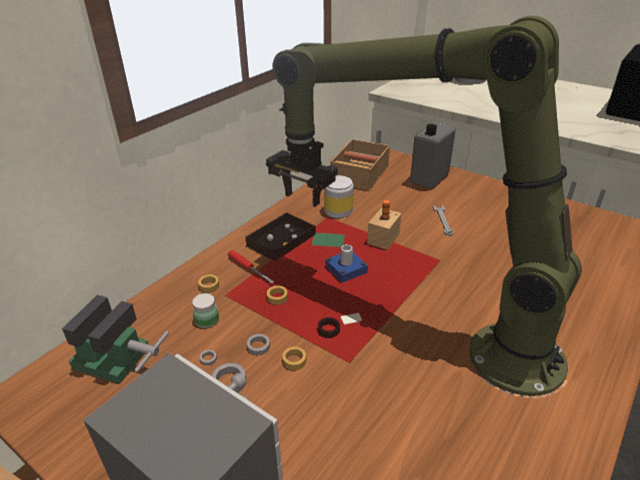

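Scene view: brass rings at (350,297), (452,295) and (308,363). Grey rings at (429,323), (482,352) and (446,372). The black ring is at (410,265), the hub at (316,230) and the block at (270,190), with the probe hidden behind the gripper. Side view shows the same brass rings at (277,295), (294,357), (208,284), the post mouth at (347,249) and the probe handle at (386,210).

```bash
python3 - <<'E'
from h import *
A=snap('scene');B=snap('side')
pa={'brass1':(350,297),'brass2':(452,295),'brass3':(308,363),'steelM':(429,323),'steelL':(482,352),'steelS':(446,372)}
pb={'brass1':(277,295),'brass2':(294,357),'brass3':(208,284),'steelM':(258,344),'steelL':(230,377),'steelS':(208,356)}
def fit(s,uv,kind,r=26):
    u,v=uv; im=s['img'][v-r:v+r,u-r:u+r]; hsv=cv2.cvtColor(im,cv2.COLOR_RGB2HSV)
    if kind=='b': m=((hsv[...,0]>15)&(hsv[...,0]<35)&(hsv[...,1]>90))
    else: m=(hsv[...,1]<70)&(hsv[...,2]>50)
    m=cv2.morphologyEx(m.astype(np.uint8),cv2.MORPH_CLOSE,np.ones((3,3)))
    cs,_=cv2.findContours(m,cv2.RETR_EXTERNAL,cv2.CHAIN_APPROX_NONE)
    c=min((c for c in cs if cv2.contourArea(c)>60),key=lambda c:np.hypot(*(np.array(cv2.minEnclosingCircle(c)[0])-r)))
    x,y,w,h=cv2.boundingRect(c); return u-r+x+w/2-.5, v-r+y+h/2-.5, w,h
for n in pa:
    h=.011 if n[0]=='b' else .009
    for s,p in((A,pa),(B,pb)):
        u,v,w,hh=fit(s,p[n],n[0],26)
        P=ray(s,u,v,h); R,t,f=cam(s); d=(R@P+t)[2]
        print(n,'scene' if s is A else 'side',(u,v,w,hh),P.round(4),'dia mm',round(w*d/f*1000,1))
for n,a,b,z in(('mouth',(316,214),(347,249),.082),('black',(410,264),(329,327),.01),('handle',None,(386,203),.14)):
    print(n,None if a is None else ray(A,*a,z).round(3),ray(B,*b,z).round(3))
x=cv2.resize(A['img'][250:390,290:510],None,fx=3.6,fy=3.6,interpolation=cv2.INTER_CUBIC)
cv2.imwrite('pics/crop1.png',x[:,:,::-1])
E
```

```text
brass1 scene (350.0, 297.0, 25, 23) [0.6133 0.1721 0.011 ] dia mm 57.5
brass1 side (276.5, 295.0, 20, 19) [0.611  0.1753 0.011 ] dia mm 55.4
brass2 scene (451.5, 296.0, 26, 25) [0.4332 0.3233 0.011 ] dia mm 60.1
brass2 side (293.5, 358.0, 24, 23) [0.4302 0.3265 0.011 ] dia mm 57.7
brass3 scene (308.0, 363.5, 29, 30) [0.8051 0.2466 0.011 ] dia mm 58.8
brass3 side (208.0, 283.0, 21, 19) [0.8037 0.2501 0.011 ] dia mm 60.0
steelM scene (429.0, 323.0, 27, 25) [0.5342 0.3395 0.009 ] dia mm 59.3
steelM side (258.0, 344.0, 23, 21) [0.5314 0.3413 0.009 ] dia mm 57.2
steelL scene (481.5, 352.0, 40, 37) [0.5121 0.461  0.009 ] dia mm 83.4
steelL side (227.5, 382.5, 48, 40) [0.5084 0.472  0.009 ] dia mm 110.4
steelS scene (445.5, 371.5, 20, 20) [0.6076 0.4414 0.009 ] dia mm 40.3
steelS side (208.0, 357.0, 17, 15) [0.6014 0.4443 0.009 ] dia mm 41.2
mouth [ 0.529 -0.042  0.082] [ 0.519 -0.036  0.082]
black [0.423 0.19  0.01 ] [0.422 0.191 0.01 ]
handle None [ 0.512 -0.235  0.14 ]
```

View pics/crop1.png

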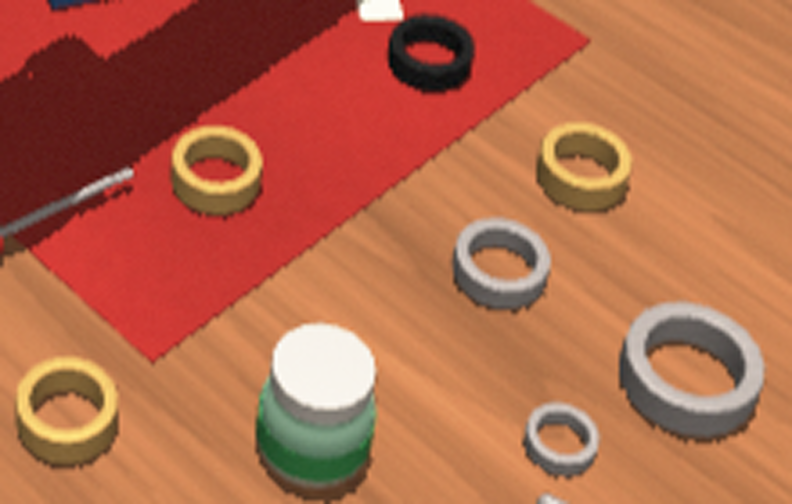

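View pics/c.png

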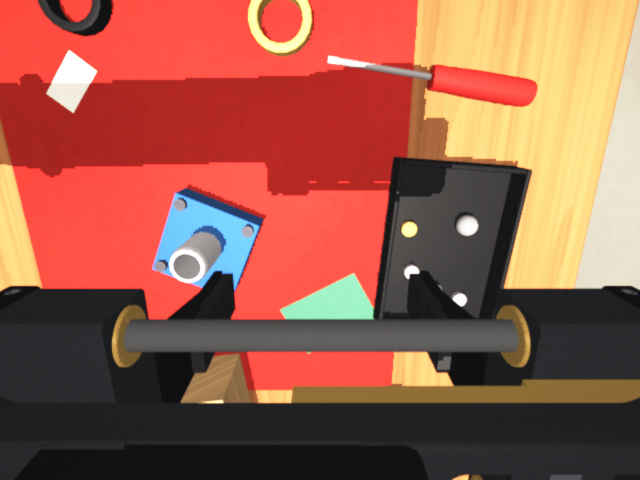

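Brass-like rings are at (350,297), (452,295) and (308,363), with y = 0.173, 0.325 and 0.248 m. The one farthest right has the smallest y, so it is (350,297) on the red mat, and its 58 mm diameter fits. Steel-like rings are (446,372) at 40 mm, (429,323) at 58 mm and (482,352) at 83 mm, so the middle-sized one is (429,323). The crop confirms both choices. The wrist view shows the hub turned by some 15–20°, with its bore at (189,264) and the brass ring at (280,18).

>>> arm_command([
  [[0.5,-0.2,0.1,0,0,0],[0.5,-0.18,0.2,0,0,0],[0,0,0,0,0,0]],
], hand=1)

```text
time_s: 0.55
eef_pos: [0.6118, 0.0991, 0.2121]
tcp_rot: [-2.203, -2.229, 0.001]
wrist_force: [-1.0, 0.6, 0.1]
opening: 0.996
finger_force: 0.0
```

```bash
cat >> h.py <<'E'
def ringfit(s,kind,guess,zt,rad):
    """outer-ellipse of a ring's top face near guess: mask blob -> points cast on plane zt -> returns centre"""
    hsv=cv2.cvtColor(s['img'],cv2.COLOR_RGB2HSV); H,S,V=[hsv[...,i].astype(int) for i in range(3)]
    m={'b':(H>15)&(H<35)&(S>90),'s':(S<60)&(V>60),'o':(H>3)&(H<18)&(S>150)}[kind]
    g=proj(s,[*guess,zt]); R,t,f=cam(s); d=(R@np.array([*guess,zt])+t)[2]; k=np.zeros(m.shape,np.uint8)
    cv2.circle(k,tuple(int(q) for q in g),int(1.35*rad*f/d),1,-1)
    m=cv2.morphologyEx((m&(k>0)).astype(np.uint8),cv2.MORPH_OPEN,np.ones((3,3)))
    cs,_=cv2.findContours(m,cv2.RETR_EXTERNAL,cv2.CHAIN_APPROX_NONE); c=max(cs,key=cv2.contourArea)[:,0]
    W=np.array([ray(s,u,v,zt)[:2] for u,v in c]); ctr,r=cv2.minEnclosingCircle((W*1000).astype(np.float32))
    return np.array(ctr)/1000,r,g
E
python3 - <<'E'
from h import *
s=snap('wrist','d.png'); st=robot.get_state(); print(st['eef_pos'],st['tcp_rot'],st['time_s'])
print(ringfit(s,'b',(.612,.174),.022,.029))
E
```

```text
[0.61365904 0.09473736 0.21318625] [-2.21021389e+00 -2.22788424e+00  1.61681560e-03] 0.6
(array([0.61113281, 0.17139381]), 28.15915870666504, array([323.99122229, 130.54554799]))
```

View pics/d.png

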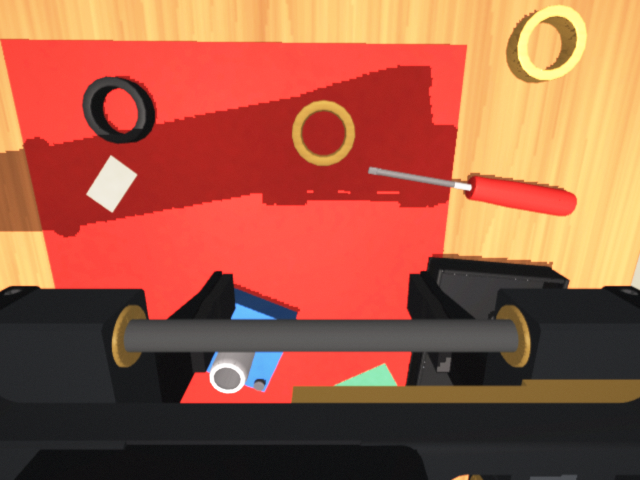

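Wrist view: the brass ring at (324,132) is clear of the screwdriver tip at (372,171). The hub's bore is at (228,377).

>>> arm_command([
  [[0.36,-0.01,0.3,0,0,0],[0.36,0,0.4,0,0,0],[0,0,0.4,0,0,0],[0,0,0.2,0,0,0],[0,0,0,0,0,0]],
])

```text
time_s: 1.1
eef_pos: [0.6128, 0.1571, 0.0835]
tcp_rot: [-2.221, -2.218, 0.011]
wrist_force: [0.4, -0.5, 0.6]
opening: 1.0
finger_force: 0.0
```

>>> arm_command([
  [[0,0,0,0,0,0],[0,0,0,0,0,0]],
])

```text
time_s: 1.3
eef_pos: [0.6167, 0.1587, 0.0896]
tcp_rot: [2.221, 2.219, 0.005]
wrist_force: [-0.3, -0.0, 0.4]
opening: 1.0
finger_force: 0.0
```

```bash
python3 - <<'E'
from h import *
s=snap('wrist','e.png'); st=robot.get_state(); print(st['eef_pos'],st['tcp_rot'],st['time_s'])
print(ringfit(s,'b',(.611,.1715),.022,.029))
print(proj(s,st['eef_pos']))
E
```

```text
[0.61663308 0.15882302 0.08969201] [2.22099189 2.21877244 0.00505505] 1.35
(array([0.61163513, 0.17335295]), 29.839292526245117, array([312.28424736, 236.82093948]))
[322.19718055 309.6854362 ]
```

>>> arm_command([
  [[0.07,-0.03,0.1,0,0,0],[0.07,-0.02,0.2,0,0,0],[0,0,0.2,0,0,0],[0,0,0,0,0,0],[0,0,0,0,0,0]],
])

```text
time_s: 1.85
eef_pos: [0.6098, 0.1733, 0.0375]
tcp_rot: [2.221, 2.222, -0.0]
wrist_force: [-0.3, 0.0, 0.1]
opening: 1.0
finger_force: 0.0
```

```bash
python3 - <<'E'
from h import *
s=snap('wrist','f.png'); st=robot.get_state(); print(st['eef_pos'],st['tcp_rot'],st['time_s'])
print(ringfit(s,'b',(.611,.1725),.022,.029))
E
```

```text
[0.61053786 0.17337982 0.03835341] [2.22096071e+00 2.22083918e+00 2.06400798e-03] 1.9
(array([0.61133905, 0.17649776]), 29.67497444152832, array([324.68078156, 295.57845789]))
```

>>> arm_command([
  [[0,0,0.145,0,0,0],[0,0,0,0,0,0],[0,0,0,0,0,0]],
])

```text
time_s: 2.2
eef_pos: [0.6096, 0.1729, 0.0225]
tcp_rot: [-2.221, -2.221, 0.001]
wrist_force: [0.2, 1.0, 0.4]
opening: 0.999
finger_force: 0.0
```

>>> arm_command([
  [[0,0,0,0,0,0],[0,0,0,0,0,0],[0,0,0,0,0,0],[0,0,0,0,0,0],[0,0,0,0,0,0]],
], hand=-1)

```text
time_s: 2.7
eef_pos: [0.6102, 0.1731, 0.0231]
tcp_rot: [2.221, 2.221, 0.001]
wrist_force: [-0.7, -0.8, 0.8]
opening: 0.668
finger_force: 30.0
```

>>> arm_command([
  [[0,0,-0.1,0,0,0],[0,0,-0.3,0,0,0],[0,0,-0.4,0,0,0],[0,0,-0.4,0,0,0],[0,0,0,0,0,0]],
])

```text
time_s: 3.2
eef_pos: [0.6137, 0.1745, 0.1506]
tcp_rot: [2.217, 2.217, 0.017]
wrist_force: [0.1, 1.0, -0.6]
opening: 0.667
finger_force: 30.0
```

```bash
python3 - <<'E'
from h import *
s=snap('wrist','g.png'); st=robot.get_state(); print(st['eef_pos'],st['tcp_rot'],st['time_s'])
print(proj(s,st['eef_pos']))
E
```

```text
[0.61205816 0.17388093 0.14719388] [2.21892587 2.21889325 0.01009716] 3.25
[318.56212651 307.50486512]
```

View pics/g.png

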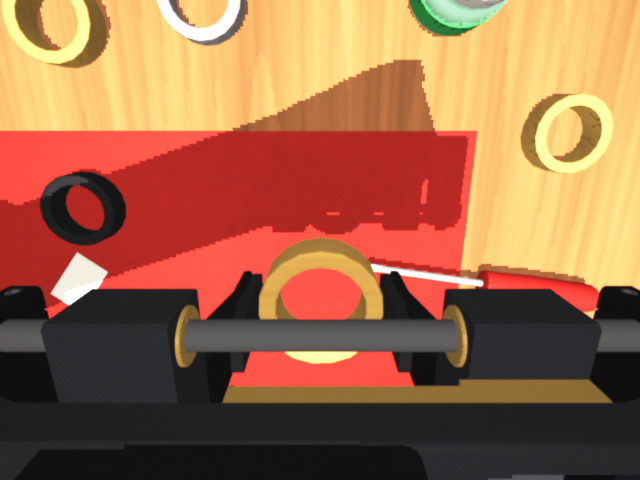

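Wrist view: the brass ring is held between the fingers at about (321,300). Its edges are visible at rows ~240 and ~362.

```bash
cat >> h.py <<'E'
def profile(s,kind,col):
    hsv=cv2.cvtColor(s['img'],cv2.COLOR_RGB2HSV); H,S,V=[hsv[:,col,i].astype(int) for i in range(3)]
    m={'b':(H>15)&(H<35)&(S>90),'s':(S<60)&(V>60)}[kind]; d=np.flatnonzero(np.diff(m.astype(int)))
    return [(int(i)+1) for i in d if 200<i<400]
def expect(s,T,hb,ht,dy=0):
    o={}
    for nm,z in(('top',ht),('bot',hb)):
        for q in(.029,.0205,-.0205,-.029): o[nm,q]=proj(s,[T[0],T[1]+dy+q,T[2]+z])[1].round(1)
    return o
E
python3 - <<'E'
from h import *
s=snap('wrist'); st=robot.get_state(); T=st['eef_pos'];print(T,st['tcp_rot'])
print(profile(s,'b',310),profile(s,'b',321),expect(s,T,-.023,-.001))
print(expect(s,T,-.023,-.001,.003))
s=s;hub=ray(s,0,0,0)
A=snap('scene');B=snap('side')
for n,S in(('A',A),('B',B)):
    hsv=cv2.cvtColor(S['img'],cv2.COLOR_RGB2HSV);m=((hsv[...,0]>100)&(hsv[...,0]<125)&(hsv[...,1]>120)).astype(np.uint8)
    p=proj(S,[.524,-.039,.03]).astype(int);k=np.zeros_like(m);cv2.circle(k,tuple(int(i) for i in p),35,1,-1);m&=k
    c=max(cv2.findContours(m,0,2)[0],key=cv2.contourArea);h=cv2.approxPolyDP(cv2.convexHull(c),2.5,True)[:,0]
    print(n,h.tolist(),[ray(S,*q,.03)[:2].round(3).tolist() for q in h])
x=np.hstack([cv2.resize(S['img'][p[1]-55:p[1]+25,p[0]-40:p[0]+40],(400,400),interpolation=cv2.INTER_CUBIC) for S in(A,B) for p in[proj(S,[.524,-.039,.03]).astype(int)]])
cv2.imwrite('pics/hub.png',x[:,:,::-1]);print([proj(S,[.524,-.039,.03]).astype(int) for S in(A,B)])
E
```

```text
[0.61037119 0.17328666 0.14440396] [2.22048961 2.22060183 0.0031958 ]
[240, 269, 352, 354, 362, 363, 387] [238, 267, 351, 354, 362, 363, 387] {('top', 0.029): np.float64(247.1), ('top', 0.0205): np.float64(265.4), ('top', -0.0205): np.float64(345.8), ('top', -0.029): np.float64(361.0), ('bot', 0.029): np.float64(232.5), ('bot', 0.0205): np.float64(248.7), ('bot', -0.0205): np.float64(321.3), ('bot', -0.029): np.float64(335.2)}
{('top', 0.029): np.float64(240.6), ('top', 0.0205): np.float64(259.0), ('top', -0.0205): np.float64(340.3), ('top', -0.029): np.float64(355.7), ('bot', 0.029): np.float64(226.6), ('bot', 0.0205): np.float64(243.0), ('bot', -0.0205): np.float64(316.3), ('bot', -0.029): np.float64(330.3)}
A [[308, 220], [316, 248], [305, 251], [295, 231], [295, 223]] [[0.518, -0.086], [0.575, 0.011], [0.603, 0.002], [0.573, -0.073], [0.552, -0.098]]
B [[363, 267], [343, 275], [327, 260], [353, 253]] [[0.471, -0.049], [0.498, 0.015], [0.575, -0.015], [0.532, -0.089]]
[array([318, 229]), array([345, 262])]
```

>>> arm_command([
  [[-0.2,-0.1,-0.2,0,0,0],[-0.4,-0.13,-0.2,0,0,0],[-0.4,-0.13,-0.2,0,0,0],[-0.4,-0.13,-0.05,0,0,0],[-0.4,-0.13,0,0,0,0]],
])

```text
time_s: 3.9
eef_pos: [0.5469, -0.0084, 0.2073]
tcp_rot: [-2.221, -2.221, 0.001]
wrist_force: [1.0, -0.5, -1.1]
opening: 0.668
finger_force: 30.0
```

>>> arm_command([
  [[-0.4,-0.13,0,0,0,0],[-0.4,-0.13,0,0,0,0],[-0.2,0,0,0,0,0],[0,0,0,0,0,0],[0,0,0,0,0,0]],
])

```text
time_s: 4.4
eef_pos: [0.5211, -0.1064, 0.2064]
tcp_rot: [-2.22, -2.219, 0.002]
wrist_force: [0.2, -0.0, -1.7]
opening: 0.662
finger_force: 30.0
```

```bash
python3 - <<'E'
from h import *
s=snap('wrist','i.png'); st=robot.get_state(); print(st['eef_pos'],st['tcp_rot'],st['qvel'].max(),st['time_s'],proj(s,[.524,-.039,.082]))
E
```

```text
[ 0.52149217 -0.10544219  0.20659439] [-2.21824267e+00 -2.22116053e+00  1.07248121e-03] 0.0017954516328592838 4.45 [326.09555401 141.63030753]
```

View pics/i.png

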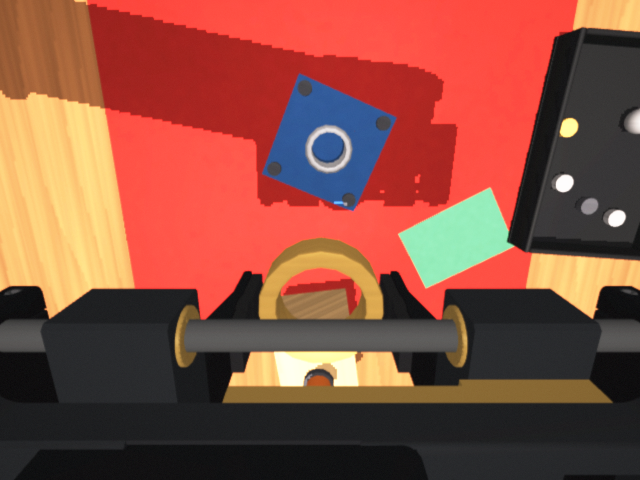

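Wrist view: the post's mouth is at about (328,148), the hub's base is turned ~20°, and the orange handle's top is partly visible at (318,382). The ring in the gripper is clear.

```bash
cat >> h.py <<'E'
def mouth(s,guess,z=.082):
    g=proj(s,[*guess,z]); hsv=cv2.cvtColor(s['img'],cv2.COLOR_RGB2HSV)
    m=((hsv[...,1]<75)&(hsv[...,2]>90)).astype(np.uint8); k=np.zeros_like(m); cv2.circle(k,tuple(int(q) for q in g),45,1,-1); m&=k
    cs,hi=cv2.findContours(m,cv2.RETR_CCOMP,cv2.CHAIN_APPROX_NONE); o=[]
    for c,h in zip(cs,hi[0]):
        if cv2.contourArea(c)>150:
            e=cv2.fitEllipse(c); P=ray(s,*e[0],z); R,t,f=cam(s); o.append((('hole' if h[3]>=0 else 'out'),np.round(e[0],1),(np.array(e[1])*(R@P+t)[2]/f*1000).round(1),P[:2].round(4)))
    return o
E
python3 - <<'E'
from h import *
s=snap('wrist');st=robot.get_state();T=st['eef_pos'];print(T)
for o in mouth(s,(.525,-.043)):print(o)
print(profile(s,'b',310),profile(s,'b',330),expect(s,T,-.023,-.001))
hsv=cv2.cvtColor(s['img'],cv2.COLOR_RGB2HSV);r=slice(295,325)
m=(hsv[...,0]>15)&(hsv[...,0]<35)&(hsv[...,1]>90)
for v in(285,295,305):
  q=np.flatnonzero(m[v,230:420])+230;print(v,q.min(),q.max())
print(proj(s,T))
E
```

```text
[ 0.52173773 -0.10503252  0.2068684 ]
('out', array([327.8, 150. ]), array([33.7, 34.8]), array([ 0.5255, -0.0439]))
('hole', array([327.4, 148.4]), array([22.1, 24. ]), array([ 0.5253, -0.0428]))
[240, 269, 295, 301, 302, 318, 352, 354, 370, 371, 386] [240, 268, 292, 317, 318, 319, 352, 354, 366, 376, 386] {('top', 0.029): np.float64(247.3), ('top', 0.0205): np.float64(265.9), ('top', -0.0205): np.float64(347.8), ('top', -0.029): np.float64(363.3), ('bot', 0.029): np.float64(232.3), ('bot', 0.0205): np.float64(248.9), ('bot', -0.0205): np.float64(322.6), ('bot', -0.029): np.float64(336.7)}
285 262 379
295 259 383
305 258 383
[322.91729541 309.45456027]
```

>>> arm_command([
  [[0.32,0.02,0,0,0,0],[0.31,0.03,0,0,0,0],[0,0,0.25,0,0,0],[0,0,0.3,0,0,0],[0,0,0.25,0,0,0]],
])

```text
time_s: 5.0
eef_pos: [0.5266, -0.0416, 0.1263]
tcp_rot: [-2.216, -2.225, 0.001]
wrist_force: [0.3, -0.2, -1.8]
opening: 0.665
finger_force: 30.0
```

>>> arm_command([
  [[0,0,0,0,0,0],[0,0,0,0,0,0],[0,0,0,0,0,0]],
])

```text
time_s: 5.3
eef_pos: [0.5282, -0.0434, 0.1295]
tcp_rot: [2.219, 2.221, 0.003]
wrist_force: [1.1, -0.5, -1.2]
opening: 0.665
finger_force: 30.0
```

```bash
python3 - <<'E'
from h import *
s=snap('wrist','j.png');A=snap('scene');B=snap('side'); st=robot.get_state();T=st['eef_pos'];print(T,st['tcp_rot'],st['time_s'])
w=cv2.resize(s['img'][210:390,230:410],(400,400),interpolation=cv2.INTER_CUBIC)
def crop(S,r=33):
    p=proj(S,[.525,-.043,.082]).astype(int); print(p); return cv2.resize(S['img'][p[1]-r:p[1]+r,p[0]-r:p[0]+r],(400,400),interpolation=cv2.INTER_CUBIC)
x=np.hstack([w,crop(B)]);cv2.imwrite('pics/j2.png',x[:,:,::-1])
for q in(.0125,.016):
  print(q,[proj(s,[.5255+a*q,-.043+b*q,.082]).round(1) for a,b in((1,0),(-1,0),(0,1),(0,-1))])
print(expect(s,T,-.023,-.001))
E
```

```text
[ 0.52791162 -0.0438048   0.12934555] [2.21979501 2.2203209  0.00281525] 5.45
[346 247]
0.0125 [array([339. , 268.1]), array([295.4, 268.1]), array([317.1, 247.6]), array([317.3, 288. ])]
0.016 [array([345. , 268.1]), array([289.3, 268.2]), array([317.1, 241.7]), array([317.3, 293.4])]
{('top', 0.029): np.float64(248.9), ('top', 0.0205): np.float64(267.4), ('top', -0.0205): np.float64(348.8), ('top', -0.029): np.float64(364.3), ('bot', 0.029): np.float64(233.7), ('bot', 0.0205): np.float64(250.2), ('bot', -0.0205): np.float64(323.6), ('bot', -0.029): np.float64(337.6)}
```

View pics/j2.png

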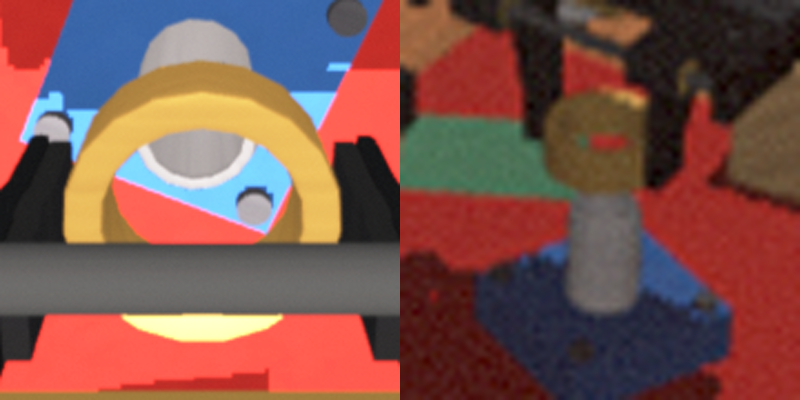

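The crop shows the post rim, seen through the ring, about 1.3 mm to the ring's −x side at column 318.4 (ring at 320.9); in y they agree. The side view shows the ring just above the post.

>>> arm_command([
  [[0,-0.013,0.1,0,0,0],[0,0,0.1,0,0,0],[0,0,0.1,0,0,0],[0,0,0,0,0,0],[0,0,0,0,0,0]],
])

```text
time_s: 5.95
eef_pos: [0.5252, -0.0439, 0.0972]
tcp_rot: [-2.221, -2.221, 0.001]
wrist_force: [0.3, 0.8, -1.1]
opening: 0.669
finger_force: 30.0
```

>>> arm_command([
  [[0,0,0.05,0,0,0],[0,0,0.05,0,0,0],[0,0,0.05,0,0,0],[0,0,0,0,0,0],[0,0,0,0,0,0]],
])

```text
time_s: 6.45
eef_pos: [0.5255, -0.0439, 0.0827]
tcp_rot: [-2.221, -2.221, 0.0]
wrist_force: [-0.0, 0.6, -0.9]
opening: 0.663
finger_force: 30.0
```

>>> arm_command([
  [[0,0.005,0.06,0,0,0],[0,0,0.06,0,0,0],[0,0,0.06,0,0,0],[0,0,0.05,0,0,0],[0,0,0,0,0,0]],
])

```text
time_s: 6.95
eef_pos: [0.5253, -0.0439, 0.0588]
tcp_rot: [-2.22, -2.22, 0.002]
wrist_force: [-0.9, -0.6, -2.1]
opening: 0.665
finger_force: 30.0
```

>>> arm_command([
  [[0,0,0.015,0,0,0],[0,0,0.015,0,0,0],[0,0,0,0,0,0],[0,0,0,0,0,0]],
])

```text
time_s: 7.35
eef_pos: [0.5262, -0.0439, 0.057]
tcp_rot: [2.221, 2.221, 0.0]
wrist_force: [0.9, 0.3, -2.2]
opening: 0.667
finger_force: 30.0
```

>>> arm_command([
  [[0,0,0.02,0,0,0],[0,0,0.01,0,0,0],[0,0,0,0,0,0],[0,0,0,0,0,0]],
])

```text
time_s: 7.75
eef_pos: [0.5261, -0.0439, 0.0538]
tcp_rot: [2.221, 2.221, -0.0]
wrist_force: [-1.2, 0.5, -0.6]
opening: 0.663
finger_force: 30.0
```

>>> arm_command([
  [[0,0,0.015,0,0,0],[0,0,0,0,0,0],[0,0,0,0,0,0],[0,0,0,0,0,0]],
])

```text
time_s: 8.15
eef_pos: [0.5264, -0.0439, 0.053]
tcp_rot: [2.221, 2.221, 0.001]
wrist_force: [-2.6, 1.1, 5.4]
opening: 0.665
finger_force: 30.0
```

>>> arm_command([
  [[0,0,0.01,0,0,0],[0,0,0,0,0,0],[0,0,0,0,0,0]],
])

```text
time_s: 8.45
eef_pos: [0.5264, -0.044, 0.0529]
tcp_rot: [2.221, 2.221, 0.0]
wrist_force: [-4.6, 0.2, 12.2]
opening: 0.658
finger_force: 30.0
```

>>> arm_command([
  [[0,0,0,0,0,0],[0,0,0,0,0,0],[0,0,0,0,0,0],[0,0,0,0,0,0],[0,0,0,0,0,0]],
], hand=0.95)

```text
time_s: 8.95
eef_pos: [0.526, -0.0439, 0.0511]
tcp_rot: [-2.221, -2.221, 0.0]
wrist_force: [0.1, 0.3, -0.5]
opening: 0.956
finger_force: 0.0
```

>>> arm_command([
  [[0,0,-0.1,0,0,0],[0,0,-0.3,0,0,0],[0,0,-0.4,0,0,0],[0,0,-0.4,0,0,0],[0.1,0,-0.2,0,0,0]],
])

```text
time_s: 9.45
eef_pos: [0.5279, -0.0354, 0.1961]
tcp_rot: [2.221, 2.215, 0.006]
wrist_force: [0.6, -0.1, 0.3]
opening: 0.975
finger_force: 0.0
```

```bash
python3 - <<'E'
from h import *
s=snap('wrist','k.png');B=snap('side');A=snap('scene');st=robot.get_state();print(st['eef_pos'],st['time_s'])
def crop(S,r=33):
    p=proj(S,[.525,-.043,.06]).astype(int); print(p); return cv2.resize(S['img'][p[1]-r:p[1]+r,p[0]-r:p[0]+r],(400,400),interpolation=cv2.INTER_CUBIC)
cv2.imwrite('pics/k2.png',np.hstack([crop(A),crop(B)])[:,:,::-1])
E
```

```text
[ 0.52723087 -0.03331901  0.19356093] 9.6
[316 219]
[346 253]
```

View pics/k2.png

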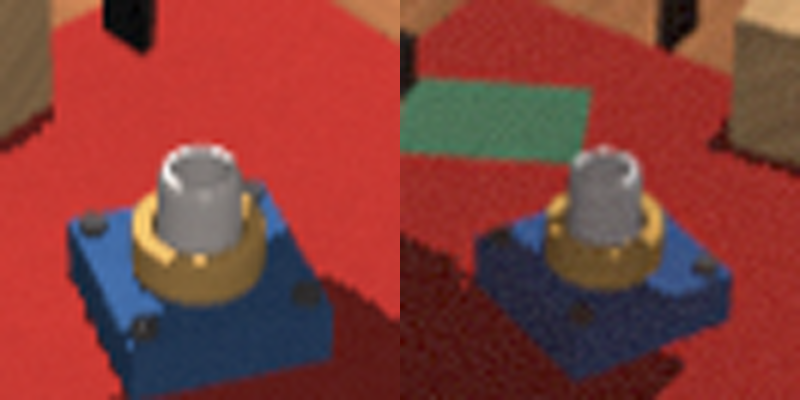

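The brass bushing sits flat on the base in both views, around the post at scene (316,219). Next is the collar.

>>> arm_command([
  [[0.3,0,0,0,0,0],[0.45,0,0,0,0,0],[0.45,0,0,0,0,0],[0.45,0,0,0,0,0],[0.45,0.02,0,0,0,0]],
], hand=1)

```text
time_s: 10.1
eef_pos: [0.527, 0.1769, 0.1898]
tcp_rot: [-2.222, -2.22, 0.004]
wrist_force: [-0.3, -0.4, -0.2]
opening: 1.002
finger_force: 0.0
```

>>> arm_command([
  [[0.45,0.02,0,0,0,0],[0.45,0.02,0,0,0,0],[0.2,0,0,0,0,0],[0,0,0,0,0,0],[0,0,0,0,0,0]],
])

```text
time_s: 10.6
eef_pos: [0.5316, 0.2851, 0.1897]
tcp_rot: [-2.221, -2.222, 0.005]
wrist_force: [0.1, -1.2, 0.8]
opening: 0.998
finger_force: 0.0
```

```bash
python3 - <<'E'
from h import *
s=snap('wrist','l.png');A=snap('scene');st=robot.get_state();print(st['eef_pos'],st['tcp_rot'],st['time_s'])
print(ringfit(s,'s',(.533,.340),.018,.029),proj(s,[.533,.34,.018]))
print('jar base front',ray(A,378,384,0),'lid',ray(A,379,349,.07))
E
```

```text
[0.53237604 0.28371955 0.19040286] [ 2.2237283   2.21819963 -0.00344279] 10.7
(array([0.53159668, 0.33928189]), 28.30204963684082, array([323.74290514, 153.34099539])) [323.74290514 153.34099539]
jar base front [0.72661915 0.36842579 0.        ] lid [0.70647244 0.34339352 0.07      ]
```

>>> arm_command([
  [[0.28,0,0.1,0,0,0],[0.28,0,0.3,0,0,0],[0,0,0.4,0,0,0],[0,0,0.3,0,0,0],[0,0,0,0,0,0]],
])

```text
time_s: 11.2
eef_pos: [0.5297, 0.3379, 0.0762]
tcp_rot: [-2.223, -2.218, 0.016]
wrist_force: [0.2, -1.1, -0.1]
opening: 0.999
finger_force: 0.0
```

>>> arm_command([
  [[0,0,0,0,0,0],[0,0,0,0,0,0],[0,0,0,0,0,0]],
])

```text
time_s: 11.5
eef_pos: [0.5336, 0.3425, 0.0839]
tcp_rot: [2.222, 2.22, 0.006]
wrist_force: [-0.3, 0.3, -0.6]
opening: 0.996
finger_force: 0.0
```

```bash
python3 - <<'E'
from h import *
s=snap('wrist','m.png');st=robot.get_state();print(st['eef_pos'],st['tcp_rot'],st['time_s'])
print(ringfit(s,'s',(.5318,.3394),.018,.029))
E
```

```text
[0.53335844 0.34245999 0.08352336] [2.22133474 2.22005488 0.00528819] 11.55
(array([0.53199707, 0.34145926]), 29.905029296875, array([318.63809374, 261.99323123]))
```

>>> arm_command([
  [[-0.02,-0.015,0.1,0,0,0],[0,0,0.2,0,0,0],[0,0,0.2,0,0,0],[0,0,0.08,0,0,0],[0,0,0,0,0,0]],
])

```text
time_s: 12.05
eef_pos: [0.5296, 0.3393, 0.0218]
tcp_rot: [-2.221, -2.221, 0.004]
wrist_force: [-0.0, -0.4, -0.3]
opening: 0.997
finger_force: 0.0
```

>>> arm_command([
  [[0,0,0,0,0,0],[0,0,0,0,0,0]],
])

```text
time_s: 12.25
eef_pos: [0.5314, 0.3406, 0.0245]
tcp_rot: [2.221, 2.221, 0.003]
wrist_force: [-0.6, -0.0, 0.3]
opening: 0.996
finger_force: 0.0
```

>>> arm_command([
  [[0,0,0.032,0,0,0],[0,0,0,0,0,0],[0,0,0,0,0,0]],
])

```text
time_s: 12.55
eef_pos: [0.5307, 0.3401, 0.0203]
tcp_rot: [2.221, 2.221, 0.0]
wrist_force: [-1.0, 0.2, -0.3]
opening: 1.0
finger_force: 0.0
```

>>> arm_command([
  [[0,0,0,0,0,0],[0,0,0,0,0,0],[0,0,0,0,0,0],[0,0,0,0,0,0],[0,0,0,0,0,0]],
], hand=-1)

```text
time_s: 13.05
eef_pos: [0.5307, 0.3401, 0.0202]
tcp_rot: [2.221, 2.221, 0.0]
wrist_force: [0.4, 0.8, -0.8]
opening: 0.66
finger_force: 30.0
```

>>> arm_command([
  [[0,0,-0.1,0,0,0],[0,0,-0.3,0,0,0],[0,0,-0.4,0,0,0],[0,0,-0.4,0,0,0],[0,0,-0.4,0,0,0]],
])

```text
time_s: 13.55
eef_pos: [0.5302, 0.34, 0.1823]
tcp_rot: [2.221, 2.222, 0.0]
wrist_force: [0.3, 1.0, -1.2]
opening: 0.657
finger_force: 30.0
```

>>> arm_command([
  [[0,0,0,0,0,0],[0,0,0,0,0,0],[0,0,0,0,0,0]],
])

```text
time_s: 13.85
eef_pos: [0.5298, 0.3395, 0.179]
tcp_rot: [-2.221, -2.221, 0.004]
wrist_force: [-0.4, -0.1, -1.2]
opening: 0.655
finger_force: 30.0
```

```bash
python3 - <<'E'
from h import *
s=snap('wrist','n.png');st=robot.get_state();T=st['eef_pos'];print(T,st['tcp_rot'],st['time_s'],st['opening'])
print(profile(s,'s',310),profile(s,'s',330),expect(s,T,-.021,-.003))
hsv=cv2.cvtColor(s['img'],cv2.COLOR_RGB2HSV);m=(hsv[...,1]<60)&(hsv[...,2]>60)
for v in(275,285,295):
  q=np.flatnonzero(m[v,230:420])+230;print(v,q.min(),q.max())
print(proj(s,T))
E
```

```text
[0.52968661 0.33938214 0.1784777 ] [-2.22096204 -2.22116653  0.00478498] 13.9 0.6530361915963334
[240, 267, 323, 359] [240, 266, 323, 359] {('top', 0.029): np.float64(246.3), ('top', 0.0205): np.float64(264.6), ('top', -0.0205): np.float64(345.1), ('top', -0.029): np.float64(360.3), ('bot', 0.029): np.float64(234.0), ('bot', 0.0205): np.float64(250.6), ('bot', -0.0205): np.float64(324.5), ('bot', -0.029): np.float64(338.7)}
275 266 375
285 262 379
295 260 381
[322.01814144 309.57391566]
```

>>> arm_command([
  [[-0.3,0,0,0,0,0],[-0.45,0,0,0,0,0],[-0.45,0,0,0,0,0],[-0.45,0,0,0,0,0],[-0.45,0,0,0,0,0]],
])

```text
time_s: 14.4
eef_pos: [0.5294, 0.128, 0.1785]
tcp_rot: [-2.22, -2.221, 0.004]
wrist_force: [0.6, 0.1, -0.5]
opening: 0.653
finger_force: 30.0
```

>>> arm_command([
  [[-0.45,0,0,0,0,0],[-0.45,0,0,0,0,0],[-0.45,0,0,0,0,0],[-0.2,0,0,0,0,0],[0,0,0,0,0,0]],
])

```text
time_s: 14.9
eef_pos: [0.5294, -0.0297, 0.1787]
tcp_rot: [-2.229, -2.213, 0.005]
wrist_force: [0.5, -0.0, -1.5]
opening: 0.653
finger_force: 30.0
```

>>> arm_command([
  [[0,0,0,0,0,0],[0,0,0,0,0,0],[0,0,0,0,0,0]],
])

```text
time_s: 15.2
eef_pos: [0.5305, -0.0231, 0.1798]
tcp_rot: [-2.218, -2.224, 0.0]
wrist_force: [0.0, -0.6, -0.8]
opening: 0.656
finger_force: 30.0
```

>>> arm_command([
  [[-0.2,-0.04,0,0,0,0],[0,0,0.2,0,0,0],[0,0,0.3,0,0,0],[0,0,0.12,0,0,0],[0,0,0,0,0,0]],
])

```text
time_s: 15.7
eef_pos: [0.5251, -0.0439, 0.1162]
tcp_rot: [-2.217, -2.221, 0.004]
wrist_force: [-0.2, -0.3, -1.1]
opening: 0.656
finger_force: 30.0
```

>>> arm_command([
  [[0,0,0,0,0,0],[0,0,0,0,0,0],[0,0,0,0,0,0]],
])

```text
time_s: 16.0
eef_pos: [0.5276, -0.0448, 0.1195]
tcp_rot: [2.22, 2.22, 0.002]
wrist_force: [0.1, -0.6, -0.8]
opening: 0.658
finger_force: 30.0
```

```bash
python3 - <<'E'
from h import *
s=snap('wrist','o.png');st=robot.get_state();T=st['eef_pos'];print(T,st['tcp_rot'],st['time_s'])
im=s['img'];print([ (v,im[v,320].tolist()) for v in range(262,318,3)])
print([proj(s,[.5262,-.0439+b,.082])[1].round(1) for b in(-.0125,-.016)])
E
```

```text
[ 0.52737815 -0.04486707  0.11930609] [2.22023906e+00 2.22049210e+00 2.13303640e-03] 16.05
[(262, [195, 184, 180]), (265, [185, 176, 172]), (268, [183, 176, 174]), (271, [183, 176, 174]), (274, [183, 176, 175]), (277, [182, 175, 174]), (280, [180, 172, 171]), (283, [181, 173, 173]), (286, [180, 173, 172]), (289, [180, 172, 172]), (292, [179, 171, 169]), (295, [196, 188, 187]), (298, [241, 237, 236]), (301, [139, 217, 254]), (304, [120, 212, 254]), (307, [156, 208, 254]), (310, [255, 100, 86]), (313, [255, 101, 86]), (316, [255, 102, 90])]
[np.float64(294.9), np.float64(300.5)]
```

>>> arm_command([
  [[0.008,-0.011,0.08,0,0,0],[0,0,0.1,0,0,0],[0,0,0.05,0,0,0],[0,0,0,0,0,0],[0,0,0,0,0,0]],
])

```text
time_s: 16.55
eef_pos: [0.5253, -0.0441, 0.0948]
tcp_rot: [-2.221, -2.221, 0.001]
wrist_force: [0.4, -0.2, -1.0]
opening: 0.653
finger_force: 30.0
```

>>> arm_command([
  [[0,0.003,0.05,0,0,0],[0,0,0.05,0,0,0],[0,0,0.04,0,0,0],[0,0,0,0,0,0],[0,0,0,0,0,0]],
])

```text
time_s: 17.05
eef_pos: [0.5257, -0.0441, 0.081]
tcp_rot: [-2.221, -2.221, 0.0]
wrist_force: [-0.1, 0.4, -0.7]
opening: 0.66
finger_force: 30.0
```

>>> arm_command([
  [[0,0.002,0.03,0,0,0],[0,0,0.03,0,0,0],[0,0,0.012,0,0,0],[0,0,0,0,0,0],[0,0,0,0,0,0]],
])

```text
time_s: 17.55
eef_pos: [0.526, -0.0441, 0.074]
tcp_rot: [2.221, 2.221, 0.0]
wrist_force: [-0.2, -0.7, -1.1]
opening: 0.655
finger_force: 30.0
```

>>> arm_command([
  [[0,0,0.015,0,0,0],[0,0,0,0,0,0],[0,0,0,0,0,0],[0,0,0,0,0,0]],
])

```text
time_s: 17.95
eef_pos: [0.5261, -0.0441, 0.0725]
tcp_rot: [2.221, 2.221, 0.0]
wrist_force: [0.2, -0.0, -0.2]
opening: 0.658
finger_force: 30.0
```

>>> arm_command([
  [[0,0,0.01,0,0,0],[0,0,0,0,0,0],[0,0,0,0,0,0],[0,0,0,0,0,0]],
])

```text
time_s: 18.35
eef_pos: [0.5262, -0.0441, 0.0721]
tcp_rot: [2.221, 2.221, 0.0]
wrist_force: [-2.6, -0.5, 5.6]
opening: 0.654
finger_force: 30.0
```

>>> arm_command([
  [[0,0,0.01,0,0,0],[0,0,0,0,0,0],[0,0,0,0,0,0]],
])

```text
time_s: 18.65
eef_pos: [0.5262, -0.0441, 0.072]
tcp_rot: [2.221, 2.221, 0.0]
wrist_force: [-5.0, 0.0, 12.3]
opening: 0.653
finger_force: 30.0
```

>>> arm_command([
  [[0,0,0,0,0,0],[0,0,0,0,0,0],[0,0,0,0,0,0],[0,0,0,0,0,0],[0,0,0,0,0,0]],
], hand=0.95)

```text
time_s: 19.15
eef_pos: [0.5259, -0.0441, 0.0702]
tcp_rot: [-2.221, -2.221, 0.0]
wrist_force: [-0.2, 0.4, 0.1]
opening: 0.957
finger_force: 0.0
```

>>> arm_command([
  [[0,0,-0.1,0,0,0],[0,0,-0.3,0,0,0],[0,0,-0.4,0,0,0],[0,0,-0.4,0,0,0],[-0.1,0,-0.4,0,0,0]],
])

```text
time_s: 19.65
eef_pos: [0.5259, -0.0526, 0.2329]
tcp_rot: [2.218, 2.224, 0.002]
wrist_force: [1.1, 0.2, 0.1]
opening: 0.975
finger_force: 0.0
```

>>> arm_command([
  [[-0.4,0,0,0,0,0],[-0.2,0,0,0,0,0],[0,0,0,0,0,0],[0,0,0,0,0,0],[0,0,0,0,0,0]],
])

```text
time_s: 20.15
eef_pos: [0.5261, -0.1125, 0.2305]
tcp_rot: [-2.219, -2.223, -0.001]
wrist_force: [0.1, 0.2, -0.7]
opening: 0.977
finger_force: 0.0
```

```bash
python3 - <<'E'
from h import *
s=snap('wrist','p.png');st=robot.get_state();T=st['eef_pos'];print(T,st['tcp_rot'],st['time_s'])
for o in mouth(s,(.526,-.0438)):print(o)
print(proj(s,T))
for nm in('scene','side'):
    S=snap(nm)
    for o in mouth(S,(.525,-.043)):print(nm,o)
    hsv=cv2.cvtColor(S['img'],cv2.COLOR_RGB2HSV);H,Sa,V=[hsv[...,i].astype(int) for i in range(3)]
    m=((H>2)&(H<14)&(Sa>170)&(V>60)).astype(np.uint8);p=proj(S,[.512,-.235,.115]).astype(int)
    k=np.zeros_like(m);cv2.circle(k,tuple(int(i) for i in p),25,1,-1);m&=k
    n,l,sts,ce=cv2.connectedComponentsWithStats(m)
    for i in range(1,n):
        if sts[i,4]>15:print(nm,p,sts[i],ce[i].round(1),ray(S,*ce[i],.113).round(3))
E
```

```text
[ 0.52611305 -0.1124916   0.23046013] [-2.21854354e+00 -2.22363932e+00 -5.37358816e-04] 20.2
('out', array([320.8, 138.7]), array([53.9, 55.7]), array([ 0.5253, -0.044 ]))
('hole', array([319.7, 141. ]), array([33.3, 35.7]), array([ 0.5244, -0.0457]))
('hole', array([321.3, 138. ]), array([24. , 24.4]), array([ 0.5257, -0.0435]))
[322.36864342 309.7946393 ]
scene ('out', array([315.6, 219.6]), array([44.4, 52. ]), array([ 0.5449, -0.0262]))
scene [273 168] [265 159   8  19 126] [268.3 168. ] [ 0.521 -0.249  0.113]
side [385 209] [382 200   8  18 103] [385.5 208.1] [ 0.519 -0.248  0.113]
```

>>> arm_command([
  [[-0.3,-0.02,0,0,0,0],[-0.45,-0.02,0,0,0,0],[-0.45,-0.02,0,0,0,0],[-0.45,0,0,0,0,0],[-0.35,0,0,0,0,0]],
])

```text
time_s: 20.8
eef_pos: [0.5195, -0.3165, 0.2305]
tcp_rot: [2.222, 2.22, -0.001]
wrist_force: [0.7, -0.0, -0.8]
opening: 0.979
finger_force: 0.0
```

>>> arm_command([
  [[0,0,0,0,0,0],[0,0,0,0,0,0],[0,0,0,0,0,0]],
])

```text
time_s: 21.1
eef_pos: [0.5207, -0.3121, 0.2303]
tcp_rot: [-2.218, -2.224, -0.001]
wrist_force: [0.0, 0.6, 0.3]
opening: 0.974
finger_force: 0.0
```

```bash
python3 - <<'E'
from h import *
s=snap('wrist','q.png');st=robot.get_state();T=st['eef_pos'];print(T,st['tcp_rot'],st['time_s'])
hsv=cv2.cvtColor(s['img'],cv2.COLOR_RGB2HSV);H,Sa,V=[hsv[...,i].astype(int) for i in range(3)]
p=proj(s,[.52,-.2485,.14]).astype(int);print(p)
m=((H>2)&(H<16)&(Sa>150)).astype(np.uint8);k=np.zeros_like(m);cv2.circle(k,tuple(int(i) for i in p),50,1,-1);m&=k
n,l,sts,ce=cv2.connectedComponentsWithStats(m);i=1+np.argmax(sts[1:,4]);print(sts[i],ce[i])
print(ray(s,*ce[i],.115))
c=max(cv2.findContours((l==i).astype(np.uint8),0,1)[0],key=cv2.contourArea);e=cv2.fitEllipse(c);print(e)
print(hsv[p[1],p[0]-30:p[0]+30:3].tolist())
print([proj(s,[.52,-.2485+a,z]).round(0).tolist() for z in(.14,.086) for a in(-.011,.011)])
E
```

```text
[ 0.5208007  -0.31199412  0.23040921] [-2.21770433e+00 -2.22443636e+00 -1.28024277e-03] 21.15
[320 150]
[301 133  34  36 936] [317.47970085 150.49786325]
[ 0.51755083 -0.25034109  0.115     ]
((317.47979736328125, 150.49574279785156), (32.91044998168945, 34.382015228271484), 1.063129186630249)
[[16, 130, 188], [16, 132, 185], [16, 133, 182], [16, 132, 179], [10, 205, 188], [10, 211, 204], [10, 211, 205], [11, 210, 205], [10, 210, 205], [11, 210, 205], [11, 209, 207], [10, 210, 205], [10, 211, 204], [11, 209, 205], [10, 212, 201], [13, 125, 110], [16, 132, 174], [16, 132, 172], [16, 134, 168], [16, 134, 164]]
[[321.0, 168.0], [321.0, 132.0], [321.0, 160.0], [321.0, 131.0]]
```

>>> arm_command([
  [[0.32,-0.01,0,0,0,0],[0.31,0,0,0,0,0],[0,0,0.3,0,0,0],[0,0,0.2,0,0,0],[0,0,0,0,0,0]],
])

```text
time_s: 21.65
eef_pos: [0.5176, -0.2483, 0.1777]
tcp_rot: [-2.214, -2.221, 0.003]
wrist_force: [-0.7, 0.5, -0.2]
opening: 0.973
finger_force: 0.0
```

>>> arm_command([
  [[0,0,0,0,0,0],[0,0,0,0,0,0],[0,0,0,0,0,0]],
])

```text
time_s: 21.95
eef_pos: [0.5198, -0.2514, 0.182]
tcp_rot: [2.22, 2.22, 0.002]
wrist_force: [-0.1, -0.1, 0.2]
opening: 0.977
finger_force: 0.0
```

```bash
python3 - <<'E'
from h import *
s=snap('wrist','r.png');st=robot.get_state();T=st['eef_pos'];print(T,st['tcp_rot'],st['time_s'])
hsv=cv2.cvtColor(s['img'],cv2.COLOR_RGB2HSV);H,Sa,V=[hsv[...,i].astype(int) for i in range(3)]
m=((H>2)&(H<15)&(Sa>165)).astype(np.uint8);m[:200]=0;m[:,:270]=0;m[:,370:]=0
v,u=np.nonzero(m);print(u.min(),u.max(),v.min(),v.max(),[(r,np.flatnonzero(m[r]).min(),np.flatnonzero(m[r]).max()) for r in range(260,315,6) if m[r].any()])
for y in(-.249,-.252):print([proj(s,[.519+b,y+a,.14]).round(1).tolist() for a,b in((-.011,0),(.011,0),(0,-.011),(0,.011))])
E
```

```text
[ 0.51967396 -0.25144616  0.18174945] [2.22019712e+00 2.21985635e+00 1.39840321e-03] 22.0
270 369 200 402 [(260, np.int64(301), np.int64(336)), (266, np.int64(300), np.int64(336)), (272, np.int64(302), np.int64(335)), (278, np.int64(305), np.int64(331))]
[[320.4, 286.4], [320.4, 249.9], [300.7, 268.5], [340.1, 268.4]]
[[320.5, 291.2], [320.4, 255.0], [300.8, 273.5], [340.1, 273.4]]
```

>>> arm_command([
  [[0.035,-0.006,0.1,0,0,0],[0,0,0.2,0,0,0],[0,0,0.2,0,0,0],[0,0,0.1,0,0,0],[0,0,0,0,0,0]],
])

```text
time_s: 22.5
eef_pos: [0.5172, -0.2469, 0.1186]
tcp_rot: [-2.219, -2.219, 0.002]
wrist_force: [-0.4, 0.4, -0.3]
opening: 0.975
finger_force: 0.0
```

>>> arm_command([
  [[0,0,0,0,0,0],[0,0,0,0,0,0]],
])

```text
time_s: 22.7
eef_pos: [0.5192, -0.2479, 0.1216]
tcp_rot: [2.22, 2.22, 0.001]
wrist_force: [0.6, 0.0, 0.2]
opening: 0.974
finger_force: 0.0
```

>>> arm_command([
  [[0,0,0.06,0,0,0],[0,0,0,0,0,0],[0,0,0,0,0,0]],
])

```text
time_s: 23.0
eef_pos: [0.5184, -0.2476, 0.1145]
tcp_rot: [-2.221, -2.221, 0.0]
wrist_force: [0.1, -1.1, 0.0]
opening: 0.977
finger_force: 0.0
```

>>> arm_command([
  [[0,0,0,0,0,0],[0,0,0,0,0,0],[0,0,0,0,0,0],[0,0,0,0,0,0],[0,0,0,0,0,0]],
], hand=-1)

```text
time_s: 23.5
eef_pos: [0.5185, -0.2476, 0.1145]
tcp_rot: [2.221, 2.221, 0.0]
wrist_force: [-0.0, 0.2, -0.1]
opening: 0.609
finger_force: 0.0
```

>>> arm_command([
  [[0,0,0,0,0,0],[0,0,0,0,0,0],[0,0,0,0,0,0],[0,0,0,0,0,0],[0,0,0,0,0,0]],
])

```text
time_s: 24.0
eef_pos: [0.5185, -0.2476, 0.1145]
tcp_rot: [2.221, 2.221, 0.0]
wrist_force: [-0.7, 0.1, -0.1]
opening: 0.243
finger_force: 30.0
```

>>> arm_command([
  [[0,0,-0.1,0,0,0],[0,0,-0.15,0,0,0],[0,0,-0.15,0,0,0],[0,0,-0.15,0,0,0],[0,0,-0.15,0,0,0]],
])

```text
time_s: 24.5
eef_pos: [0.5188, -0.2478, 0.1865]
tcp_rot: [2.22, 2.22, 0.001]
wrist_force: [0.6, -0.7, -0.9]
opening: 0.244
finger_force: 30.0
```

>>> arm_command([
  [[0,0,-0.15,0,0,0],[0,0,-0.15,0,0,0],[0,0,-0.15,0,0,0],[0,0,-0.1,0,0,0],[0,0,0,0,0,0]],
])

```text
time_s: 25.0
eef_pos: [0.5193, -0.248, 0.2414]
tcp_rot: [2.219, 2.219, 0.002]
wrist_force: [-1.3, -0.8, -0.1]
opening: 0.243
finger_force: 30.0
```

>>> arm_command([
  [[0.3,0,0,0,0,0],[0.45,0,0,0,0,0],[0.45,0.02,0,0,0,0],[0.45,0.02,0,0,0,0],[0.3,0.03,0,0,0,0]],
])

```text
time_s: 25.5
eef_pos: [0.5248, -0.0486, 0.2388]
tcp_rot: [-2.216, -2.224, -0.0]
wrist_force: [0.2, 0.8, -0.5]
opening: 0.244
finger_force: 30.0
```

>>> arm_command([
  [[0,0,0,0,0,0],[0,0,0,0,0,0],[0,0,0,0,0,0]],
])

```text
time_s: 25.8
eef_pos: [0.5251, -0.0542, 0.239]
tcp_rot: [-2.224, -2.219, 0.002]
wrist_force: [0.5, -0.1, -1.4]
opening: 0.249
finger_force: 30.0
```

>>> arm_command([
  [[0.1,0.01,0.1,0,0,0],[0,0,0.15,0,0,0],[0,0,0.14,0,0,0],[0,0,0,0,0,0],[0,0,0,0,0,0]],
])

```text
time_s: 26.3
eef_pos: [0.5259, -0.043, 0.1996]
tcp_rot: [-2.221, -2.22, 0.002]
wrist_force: [0.1, -1.0, 0.5]
opening: 0.245
finger_force: 30.0
```

>>> arm_command([
  [[0,0,0,0,0,0],[0,0,0,0,0,0]],
])

```text
time_s: 26.5
eef_pos: [0.5269, -0.0427, 0.2011]
tcp_rot: [2.221, 2.221, 0.001]
wrist_force: [0.1, -0.2, -0.7]
opening: 0.25
finger_force: 30.0
```

```bash
python3 - <<'E'
from h import *
st=robot.get_state();T=st['eef_pos'];print(T,st['tcp_rot'],st['time_s'])
ims=[]
for nm,r in(('wrist',50),('scene',34),('side',34)):
    S=snap(nm,'t_'+nm+'.png');p=proj(S,[.526,-.0438,.1]).astype(int);print(nm,'crop centre',p,'mouth',proj(S,[.526,-.0438,.082]).round(1),'TCP-tip',proj(S,[T[0],T[1],T[2]-.1045]).round(1))
    ims.append(cv2.resize(S['img'][p[1]-r:p[1]+r,p[0]-r:p[0]+r],(400,400) if nm!='x' else 0,interpolation=cv2.INTER_CUBIC))
ims=[cv2.resize(i,(266,400)) if 0 else i for i in ims]
top=np.hstack(ims); cv2.imwrite('pics/t.png',cv2.resize(top,(798,266))[:,:,::-1])
E
```

```text
[ 0.52687326 -0.04273459  0.20114822] [2.22090331e+00 2.22050532e+00 1.37348841e-03] 26.5
wrist crop centre [320 241] mouth [320.4 233.6] TCP-tip [321.6 238.2]
scene crop centre [316 207] mouth [316.6 213.2] TCP-tip [316.7 209. ]
side crop centre [346 241] mouth [346.7 246.9] TCP-tip [346.3 242.8]
```

View pics/t.png

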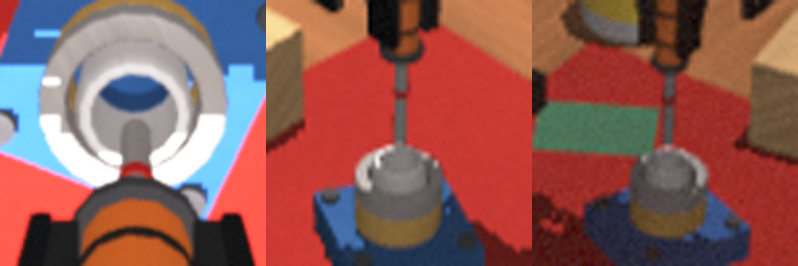

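The wrist crop (left) shows the stem's tip over the bore, in line with it in columns. Scene and side crops show the stem at columns ~316.3 and ~346.6, against the post at ~317.3 and ~347.3. I'll measure those offsets numerically, using the first bare-post pictures as well.

```bash
cat > off.py <<'E'
from h import *
def edges(img,row,c,w,bg='sat'):
    hsv=cv2.cvtColor(img,cv2.COLOR_RGB2HSV).astype(float)
    wt=np.clip((150-hsv[row,c-w:c+w+1,1])/100,0,1)  # soft low-saturation weight (grey on red)
    return (wt*np.arange(c-w,c+w+1)).sum()/wt.sum(), wt.sum()
def xoff(S,img,P,zs,w):
    o=[]
    for z in zs:
        q=proj(S,[*P,z]); e,n=edges(img,int(round(q[1])),int(round(q[0])),w); o.append((e-q[0],n))
    return np.array(o)
def run(M=(.526,-.0438),zst=None):
    T=robot.get_state()['eef_pos']; A=[];b=[]
    for nm,f in(('scene','a'),('side','b')):
        S=snap(nm); old=cv2.imread(f'pics/{f}.png')[:,:,::-1].copy()
        po=xoff(S,old,M,np.arange(.058,.078,.003),10); so=xoff(S,S['img'],T[:2],T[2]-.1045+(np.arange(.012,.032,.003) if zst is None else zst),5)
        print(nm,'post',po.round(1).tolist(),'stem',so.round(1).tolist())
        c=lambda P:proj(S,[*P,.085])
        for_=np.median(po[:,0]),np.median(so[:,0])
        J=[(c((M[0]+.01,M[1]))-c(M))[0]/.01,(c((M[0],M[1]+.01))-c(M))[0]/.01]
        A.append(J); b.append((for_[0]+c(M)[0])-(for_[1]+c(T[:2])[0])); print(nm,'px diff',b[-1])
    print('stem must move world xy mm:',(np.linalg.solve(A,b)*1000).round(2),'TCP',T)
E
python3 - <<'E'
from off import *
run()
s=snap('wrist');
for o in mouth(s,(.526,-.0438)):print(o)
hsv=cv2.cvtColor(s['img'],cv2.COLOR_RGB2HSV)
print([(v,s['img'][v,320].tolist()) for v in range(214,258,3)])
E
```

```text
scene post [[-1.0, 14.1], [-1.5, 15.0], [-0.5, 16.9], [0.7, 17.3], [1.0, 18.0], [0.7, 17.4], [-1.0, 14.0]] stem [[-0.9, 2.9], [-0.9, 2.9], [-0.9, 2.9], [-0.9, 2.9], [-0.9, 3.0], [-0.9, 3.0], [-0.9, 3.0]]
scene px diff 0.2976824579712911
side post [[-0.7, 15.2], [0.1, 13.5], [0.3, 12.9], [-0.0, 12.0], [-0.1, 12.0], [-0.1, 12.0], [-0.1, 12.0]] stem [[-2.1, 4.0], [-2.1, 4.0], [-2.2, 4.0], [-1.5, 3.3], [-1.5, 3.3], [-1.8, 3.9], [-1.0, 2.2]]
side px diff 2.1511480764122553
stem must move world xy mm: [-4.67 -4.14] TCP [ 0.52667522 -0.04264219  0.20095132]
('out', array([318.8, 226.8]), array([53.3, 56.7]), array([ 0.5244, -0.0381]))
('hole', array([320.6, 226. ]), array([10.8, 18.9]), array([ 0.5257, -0.0374]))
[(214, [206, 198, 195]), (217, [239, 234, 234]), (220, [65, 102, 161]), (223, [52, 94, 156]), (226, [46, 81, 134]), (229, [37, 64, 106]), (232, [49, 76, 119]), (235, [153, 145, 144]), (238, [130, 123, 120]), (241, [129, 122, 119]), (244, [129, 121, 119]), (247, [129, 121, 118]), (250, [131, 120, 118]), (253, [165, 34, 30]), (256, [143, 88, 86])]
```

```bash
python3 - <<'E'
import re
t=open('off.py').read()
a=t.index('    hsv='); b=t.index('    return (wt')
t=t[:a]+"    p=img[row,c-w:c+w+1].astype(float); wt=np.clip((45-(p.max(1)-p.min(1)))/20,0,1)\n"+t[b:]
open('off.py','w').write(t)
E
python3 - <<'E'
from off import *
run()
S=snap('side');q=proj(S,[.5267,-.0427,.118]);r=int(q[1]);print(q,S['img'][r,int(q[0])-7:int(q[0])+8].tolist())
S=snap('scene');old=cv2.imread('pics/a.png')[:,:,::-1]
for z in(.06,.068,.075):
    q=proj(S,[.526,-.0438,z]);r=int(round(q[1]));print(q,old[r,305:330].tolist())
E
```

```text
scene post [[-0.9, 14.0], [-1.0, 14.0], [0.1, 16.2], [0.5, 17.0], [1.0, 18.0], [0.4, 16.8], [-1.0, 14.0]] stem [[-0.9, 3.0], [-0.9, 3.0], [-0.9, 3.0], [-0.9, 3.0], [-1.0, 3.0], [-1.0, 3.0], [-1.0, 3.0]]
scene px diff 0.9187581800339899
side post [[-0.2, 13.0], [-0.2, 13.0], [0.3, 12.6], [-0.0, 12.0], [-0.1, 12.0], [-0.1, 12.0], [-0.1, 12.0]] stem [[-1.7, 3.4], [-1.9, 3.6], [-1.1, 2.8], [-0.4, 2.2], [-0.5, 2.3], [-1.6, 3.2], [-0.1, 2.0]]
side px diff 1.4126573944605525
stem must move world xy mm: [-4.12 -1.16] TCP [ 0.52651588 -0.0426243   0.20069468]
[346.50952889 236.70844734] [[76, 119, 91], [73, 115, 89], [71, 114, 85], [76, 122, 91], [70, 114, 84], [125, 78, 60], [114, 51, 47], [88, 77, 76], [80, 79, 78], [128, 49, 44], [161, 47, 43], [162, 44, 38], [159, 45, 40], [156, 46, 37], [159, 41, 35]]
[316.4494342  219.95458018] [[101, 99, 146], [99, 98, 145], [80, 104, 156], [71, 108, 164], [109, 105, 102], [116, 112, 109], [123, 118, 116], [127, 122, 119], [129, 124, 122], [135, 129, 127], [136, 130, 127], [135, 129, 126], [135, 130, 127], [135, 129, 127], [131, 126, 123], [127, 121, 1
[... 307 characters left out ...]
, 141, 139], [147, 139, 138], [166, 158, 155], [169, 161, 159], [154, 148, 145], [149, 144, 140], [149, 143, 139], [139, 134, 131], [127, 121, 119], [111, 105, 105], [70, 69, 70], [72, 69, 70], [69, 69, 75], [64, 85, 121], [112, 94, 139], [201, 59, 52], [200, 56, 49]]
[316.53520548 215.36244216] [[203, 58, 52], [204, 59, 52], [202, 57, 51], [197, 62, 57], [138, 119, 118], [221, 216, 213], [234, 228, 225], [161, 155, 151], [121, 117, 114], [127, 121, 120], [130, 124, 123], [131, 124, 122], [128, 124, 121], [128, 122, 121], [145, 139, 136], [214, 204, 201], [229, 222, 219], [146, 136, 134], [157, 66, 63], [162, 73, 70], [170, 68, 74], [183, 62, 64], [201, 57, 51], [201, 57, 51], [201, 57, 51]]
```

>>> arm_command([
  [[-0.016,-0.005,0,0,0,0],[0,0,0,0,0,0],[0,0,0,0,0,0],[0,0,0,0,0,0]],
])

```text
time_s: 27.4
eef_pos: [0.5259, -0.0442, 0.2005]
tcp_rot: [2.221, 2.221, 0.0]
wrist_force: [-0.9, 0.4, -1.2]
opening: 0.246
finger_force: 30.0
```

>>> arm_command([
  [[0,0,0.03,0,0,0],[0,0,0.03,0,0,0],[0,0,0.03,0,0,0],[0,0,0.03,0,0,0],[0,0,0,0,0,0]],
])

```text
time_s: 27.9
eef_pos: [0.5255, -0.0442, 0.1878]
tcp_rot: [-2.221, -2.221, 0.001]
wrist_force: [-0.0, -0.1, -0.8]
opening: 0.246
finger_force: 30.0
```

>>> arm_command([
  [[0,0,0,0,0,0],[0,0,0,0,0,0],[0,0,0,0,0,0]],
])

```text
time_s: 28.2
eef_pos: [0.5261, -0.0442, 0.1887]
tcp_rot: [2.221, 2.221, 0.0]
wrist_force: [0.3, 0.7, -1.4]
opening: 0.246
finger_force: 30.0
```

Aligned; continuing down to TCP z ≈ 0.1465.

>>> arm_command([
  [[0,0,0.04,0,0,0],[0,0,0.04,0,0,0],[0,0,0.04,0,0,0],[0,0,0.04,0,0,0],[0,0,0.04,0,0,0]],
])

```text
time_s: 28.7
eef_pos: [0.5258, -0.0442, 0.168]
tcp_rot: [-2.221, -2.221, 0.0]
wrist_force: [0.4, 0.2, -1.4]
opening: 0.247
finger_force: 30.0
```

>>> arm_command([
  [[0,0,0.04,0,0,0],[0,0,0.04,0,0,0],[0,0,0.04,0,0,0],[0,0,0.04,0,0,0],[0,0,0.04,0,0,0]],
])

```text
time_s: 29.2
eef_pos: [0.5259, -0.0442, 0.1482]
tcp_rot: [2.221, 2.221, 0.0]
wrist_force: [-0.1, 0.2, -1.1]
opening: 0.246
finger_force: 30.0
```

>>> arm_command([
  [[0,0,0,0,0,0],[0,0,0,0,0,0],[0,0,0,0,0,0],[0,0,0,0,0,0]],
])

```text
time_s: 29.6
eef_pos: [0.5261, -0.0442, 0.1487]
tcp_rot: [2.221, 2.221, 0.001]
wrist_force: [0.5, -0.2, -0.2]
opening: 0.242
finger_force: 30.0
```

```bash
python3 - <<'E'
from off import *
run(zst=np.arange(.048,.066,.003))
T=robot.get_state()['eef_pos']
for nm in('scene','side'):
    S=snap(nm)
    u=int(round(proj(S,[*T[:2],.09])[0]))-(1 if nm=='scene' else 0)
    r0=int(proj(S,[*T[:2],.082])[1]);print(nm,u,'mouth row',proj(S,[*T[:2],.082])[1].round(1),'band exp',proj(S,[*T[:2],T[2]-.0645])[1].round(1))
    for r in range(r0-7,r0+8):print(r,S['img'][r,u-4:u+5].tolist())
E
```

```text
scene post [[-0.9, 14.0], [-1.0, 14.0], [0.1, 16.2], [0.5, 17.0], [1.0, 18.0], [0.4, 16.8], [-1.0, 14.0]] stem [[-1.0, 3.9], [-1.0, 2.0], [-1.0, 2.0], [-1.0, 2.0], [-0.8, 2.4], [-1.1, 6.0], [-0.6, 8.4]]
scene px diff 1.302328948520426
side post [[-0.2, 13.0], [-0.2, 13.0], [0.3, 12.6], [-0.0, 12.0], [-0.1, 12.0], [-0.1, 12.0], [-0.1, 12.0]] stem [[-1.3, 2.6], [-0.9, 2.3], [-1.0, 2.4], [-1.4, 2.8], [-1.0, 4.4], [-1.1, 4.4], [-0.8, 7.4]]
side px diff 0.9027756672079477
stem must move world xy mm: [-3.67  0.8 ] TCP [ 0.52609284 -0.04421872  0.14871928]
scene 316 mouth row 213.1 band exp 212.4
206 [[184, 55, 49], [164, 52, 48], [135, 54, 50], [81, 76, 75], [84, 79, 77], [103, 65, 63], [161, 53, 49], [176, 54, 47], [202, 58, 51]]
207 [[201, 57, 51], [197, 54, 48], [163, 60, 55], [99, 94, 91], [103, 96, 92], [127, 74, 71], [201, 57, 52], [201, 57, 50], [197, 56, 49]]
208 [[199, 57, 50], [196, 56, 51], [163, 62, 55], [101, 95, 93], [103, 95, 91], [126, 74, 69], [201, 56, 50], [201, 57, 50], [200, 58, 52]]
209 [[199, 57, 52], [193, 55, 50], [127, 58, 54], [99, 93, 89], [103, 95, 91], [125, 7
[... 3159 characters left out ...]
, [98, 93, 93], [86, 75, 72], [88, 68, 68], [80, 70, 70], [94, 89, 88], [97, 89, 90], [100, 92, 91]]
250 [[101, 98, 93], [111, 105, 105], [114, 106, 108], [101, 92, 93], [100, 97, 95], [101, 94, 96], [112, 106, 104], [101, 95, 94], [102, 95, 97]]
251 [[101, 98, 95], [115, 109, 105], [111, 104, 104], [107, 100, 102], [115, 110, 109], [117, 110, 109], [115, 107, 107], [103, 99, 98], [101, 96, 96]]
252 [[107, 98, 99], [107, 101, 102], [113, 108, 106], [111, 109, 107], [114, 109, 107], [116, 108, 105], [110, 103, 101], [102, 96, 93], [100, 92, 90]]
253 [[103, 98, 95], [106, 100, 98], [108, 99, 100], [109, 105, 103], [111, 102, 102], [111, 108, 107], [113, 104, 105], [104, 97, 96], [101, 94, 93]]
```

>>> arm_command([
  [[0,0,0.022,0,0,0],[0,0,0,0,0,0],[0,0,0,0,0,0],[0,0,0,0,0,0],[0,0,0,0,0,0]],
])

```text
time_s: 30.3
eef_pos: [0.5259, -0.0442, 0.1463]
tcp_rot: [2.221, 2.221, 0.0]
wrist_force: [-0.0, -0.2, -1.2]
opening: 0.241
finger_force: 30.0
```

>>> arm_command([
  [[0,0,0,0,0,0],[0,0,0,0,0,0],[0,0,0,0,0,0],[0,0,0,0,0,0],[0,0,0,0,0,0]],
])

```text
time_s: 30.8
eef_pos: [0.5259, -0.0442, 0.1463]
tcp_rot: [2.221, 2.221, 0.0]
wrist_force: [-1.4, -0.5, -0.9]
opening: 0.245
finger_force: 30.0
```

```bash
python3 -c "
from rig import robot
print(robot.finish_job())"
```

```text
the job is handed in; nothing more can be done
None
```

The job is handed in at about 31 s: the brass bushing and then the steel collar are seated on the hub, and the probe is held still in the bore, centred to about 0.5 mm and with its red band level with the mouth by measurement.

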